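# Empty the stir bars into the wash tray and put the beaker back on the stirrer

### The arm

A 7-joint arm with a two-finger parallel gripper is mounted at the origin on the work surface. World frame = base frame: x ahead of the robot, y to its left, z up, the work surface at z = 0. Lengths are in m, angles in rad, forces in N, time in s.
With the tool pointing down it reaches from about 0.425 to 0.975 m from the base axis. Payload 16.7 kg.
Tool frame: the origin (TCP) lies at the very end of the fingers, on their centre line; the grasp point (between the pads) lies ctrl.grip_depth behind it (ctrl.grip_depth is the distance from the TCP to the grasp point, in m); z points along the fingers, y is the direction in which the jaws open and shut (so a half turn about z gives the same grasp; the last joint's range is limited). The gripper opens to 85 mm and grips with 20 to 120 N. Pads are 22 mm wide; open, the fingers measure 114 mm over their backs; the gripper's body (76 mm by 85 mm) begins 54 mm behind the grasp point. The pads swing forward as they close: fully open they stand 13 mm farther back than shut.
Start: joints at [-1.421, 0.426, 0.074, 1.606, -0.034, 1.111, -0.067], TCP at [0.199, 0.645, 0.231] pointing down, gripper open.
Joint ranges: [-2.85, 2.85], [-0.5, 2.14], [-1.23, 1.37], [0.21, 2.46], [-1.02, 4.16], [0.16, 2.05], [-2.73, 2.73]. Speed limits (rad/s): [1.89, 1.89, 2.39, 2.39, 3.01, 3.01, 3.01].

### API

Orientations are given as a rotation vector (axis times angle).
In Python, from rig import ctrl, optics gives the robot as it stands.
- The arm moves only by the tool drive_tool, never from a script. Its argument "plan" is a list of rows, each an object with "xyz": the shift along the world's x, y, z in cm, a list of three; "spin": the turn about the world's z in rad; "hand": the opening, from -1 (shut) to 1 (fully open). A call has exactly 5 rows; each row shifts and turns the commanded pose from where the row before left it; what a row does not reach is not made up. A row lasts 1/12 s, in which the tool goes at most 41.7 mm and 7.16 degrees, less where a joint would pass 70% of its speed; a pose out of reach is approached as far as the arm can. A call is refused whole if a number of a shift passes 4.17 or a number of a turn 0.125, either way. A call with a gripper value outside its range is refused whole. The fingers move at their own pace and stop on an object; "force" is the grip in N (left out, the last holds). Time passes only in rows, so rows that do not move let the fingers close, or fill a call up. It gives the time, the measured TCP pose, the force and the opening at its end, in the units of the state.
- ctrl.state(): the state, without advancing time (a new reading comes with each control period).
- optics.snapshot(name): name is "scene" or "side" or "wrist"; returns (picture, depth): 400x640x3 uint8, red, green, blue; 400x640 float32, m along the optical axis (not along the pixel's ray), 0 where there is no reading.
- optics.get_calibration(name): a dict with "K" (3x3 intrinsics, pixels), "rvec" (rotation vector, rad) and "tvec" (3), from world to camera coordinates, as OpenCV has them. Camera axes: x right, y down, z forward; pixel columns grow to the right and rows downward; lengths in m; the calibration is good to about 2 mm. A picture is of the moment at which its call begins: read the wrist's pose just before it. get_calibration takes no time and is no camera call; for the wrist camera it gives the pose at the moment of the call.
- ctrl.finish_job(): hands the job in, once; it reports no verdict.
The state is a dict: "clock": time; "q": joint angles; "dq": joint speeds; "joint_torque": joint torques, N m; "eef_pos": TCP position; "orientation": TCP orientation; "contact_force": force on the tool from outside, world axes, zero at the start; "ft_torque": the same for the moment, N m; "grip_width": opening from 0.0 (shut) to 1.0 (fully open).
Only numpy, scipy, OpenCV 4.12 (cv2) and the standard library are available. Lean on these libraries where they do the work, as an engineer would, in place of code of your own. Each camera call takes 0.05 s, during which the arm holds its last target. There are 200 camera calls.

### The job

Pick up the steel beaker by its handle, tip it over the white wash tray so that all three stir bars tumble out into the tray, and then stand the empty beaker upright in the middle of the stirrer's round plate, setting it down gently, and let go. Do not touch the stir bars with the fingers, and leave the other things on the bench where they are.

Things in the scene. Friction and masses are not known exactly. Their poses are not given: they have to be found in the camera images.
- beaker: Loose tapered open steel beaker, 86 mm tall, 84 mm wide at the foot and 120 mm at the rim, wall and floor 4 mm, about 0.28 kg (varies by 30 %). Origin at the centre of its underside, z up along its axis to the mouth; a handle on its +y side. In a loose grip it swings or slips
- beaker_grip (a point): Point on the centre line of the handle, at y = 94, z = 116 mm in the beaker's frame, axes as the beaker's. The handle is a straight flat steel strap in the plane x = 0, rising outward at 45 degrees from the wall (y = 58, z = 80 mm) to its free end (y = 126, z = 148 mm); 18 mm wide (along x), 8 mm thick; pinch it across its width
- beaker_rim (a point): Centre of the beaker's mouth, 86 mm above the underside; axes as the beaker's
- bar0: One of three equal white PTFE stir bars, slippery, round with rounded ends, 58 mm long and 16 mm thick, 22 g, lying loose in the bottom of the beaker at the start. Origin at its centre, x along its length
- bar1: One of three equal white PTFE stir bars, slippery, round with rounded ends, 58 mm long and 16 mm thick, 22 g, lying loose in the bottom of the beaker at the start. Origin at its centre, x along its length
- bar2: One of three equal white PTFE stir bars, slippery, round with rounded ends, 58 mm long and 16 mm thick, 22 g, lying loose in the bottom of the beaker at the start. Origin at its centre, x along its length
- tray: White plastic wash tray, open on top, fixed to the bench, 220 mm along its x, 170 mm along its y, 50 mm tall, walls and floor 5 mm thick, with a small rim flange 17 mm wide. Origin at the centre of its underside, z up
- stirrer: Low magnetic stirrer, fixed, a grey box 200 mm along its x, 150 mm along its y and 32 mm tall with a white round plate of 136 mm diameter on top, its flat top face 40 mm above the bench. Origin at the centre of its underside
- plate (a point): Centre of the top face of the stirrer's round plate, 40 mm above the bench, 20 mm along +x of the stirrer's origin
- bottle: Clear bottle with a blue cap, 60 mm diameter, 150 mm tall. Bystander, to be left where it is. Origin at the centre of its underside
- jar: Amber jar, 64 mm diameter, 90 mm tall. Bystander, to be left where it is. Origin at the centre of its underside
- wellplate: White well plate, 85 x 127 mm, 14 mm thick. Bystander, to be left where it is. Origin at the centre of its underside
- tipbox: Blue box of pipette tips, 120 x 80 mm, 61 mm tall. Bystander, to be left where it is. Origin at the centre of its underside
- pipette: Grey pipette lying down, 235 mm along its x, 28 mm thick. Bystander, to be left where it is. Origin at the centre of its underside
- dish: Closed glass dish, 94 mm diameter, 15 mm tall. Bystander, to be left where it is. Origin at the centre of its underside
- tuberack: White rack of capped tubes, 70 x 200 mm, 92 mm tall. Bystander, to be left where it is. Origin at the centre of its underside

How it is judged:
By the outcome, as a careful person would: the job done as asked, in the order asked, and still so for the second after the job is handed in, with the robot touching nothing.
It also fails if it takes over 67 s, if anything falls off the work surface, if the arm or the gripper's body presses on something with over 40 N, if the wrist force passes 120 N, or if a joint passes its speed limit or range.

## Working session

There is one attempt and no reset: what is moved stays moved. The work goes in short steps, Python scripts to look and compute and a tool call to move; the robot and the scene stay as the last step left them, time stands still between calls to the robot, and variables do not carry over. Pictures are saved under pics/ and viewed, on a budget of 10 in all, crops included, one or two more only if the job needs it, and the job is handed in when it is done.

Besides the shell and the picture viewer there is one more tool, called after ">>>" as name([rows], argument=value, ...), one row to a line, values as JSON. drive_tool: Moves the arm, as the interface text tells. Its arguments: {"type":"object","properties":{"plan":{"type":"array"},"force":{"type":"number"}},"required":["plan"]}

```bash
mkdir -p pics; cat > h.py <<'E'
from rig import ctrl, optics
import numpy as np, cv2
def cam(n):
    s=optics.get_calibration(n); im,d=optics.snapshot(n)
    R=cv2.Rodrigues(np.array(s['rvec'],float))[0]; return im,d,np.array(s['K']),R,np.array(s['tvec'],float).ravel()
def pts(d,K,R,t):
    v,u=np.indices(d.shape); P=np.stack([(u-K[0,2])/K[0,0]*d,(v-K[1,2])/K[1,1]*d,d],-1)
    P=(P-t)@R; P[d<=0]=np.nan; return P
def save(n,im): cv2.imwrite(f'pics/{n}.png',im[:,:,::-1])
E
python3 - <<'E'
from h import *
print(ctrl.state(), ctrl.grip_depth)
a=[]
for n in('scene','side'):
    c=cam(n); save(n+'0',c[0]); np.savez(n+'0.npz',im=c[0],d=c[1],K=c[2],R=c[3],t=c[4]); print(n,-c[3].T@c[4],c[3][2],(c[1]>0).mean())
E
```

```text
{'clock': 0.0, 'q': array([-1.42154032,  0.42675719,  0.0738715 ,  1.6066136 , -0.03409077,
        1.11077508, -0.06713269]), 'dq': array([ 0.00150608,  0.00083113, -0.00093399,  0.00047679,  0.00061749,
        0.00021212, -0.00058437]), 'joint_torque': array([ 4.06267573e-04, -9.49840879e+01,  3.76164883e+00, -4.63530672e+01,
        1.93437439e-02,  1.00149668e-02,  3.70512282e-05]), 'eef_pos': array([0.19859792, 0.64470076, 0.2305915 ]), 'orientation': array([-4.67652799e-01, -3.10651059e+00,  2.02769755e-03]), 'contact_force': array([-0.08150555,  0.24784232, -0.03280822]), 'ft_torque': array([-0.02602606, -0.03259456,  0.01420813]), 'grip_width': 1.0025534154824944} 0.0187
scene [ 1.016599   -0.53236653  0.7400859 ] [-0.4627598   0.56531676 -0.6828399 ] 0.996015625
side [ 0.30468395 -0.94973939  0.82053005] [ 0.22414716  0.77311684 -0.59333666] 0.99594921875
```

View pics/scene0.png

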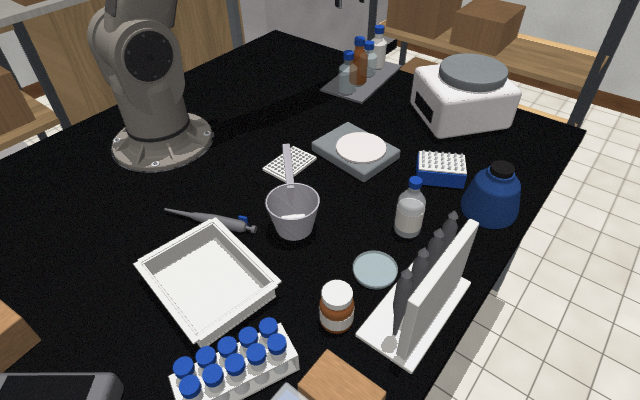

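View pics/side0.png

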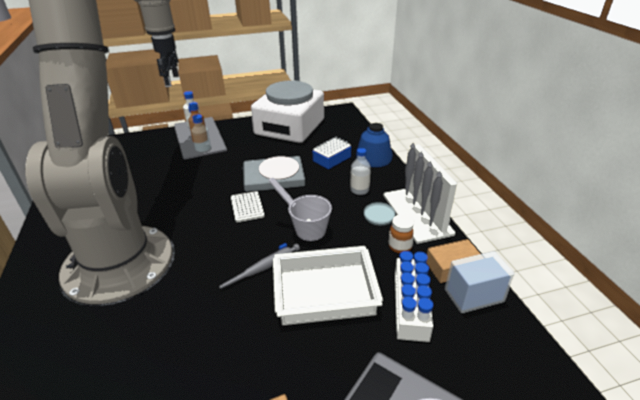

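Scene: beaker around (292,210) with the handle's end at (287,147), tray (207,280), stirrer plate (361,148), pipette (210,218) between beaker and tray. The side view agrees: beaker (310,215), tray (327,283), plate (279,167).

```bash
cat > m.py <<'E'
import numpy as np,cv2
from h import pts
C=[]
for n in('scene','side'):
    z=np.load(n+'0.npz'); P=pts(z['d'],z['K'],z['R'],z['t']); C.append((z['im'],P))
def sel(box,zr,i):
    im,P=C[i]; u0,v0,u1,v1=box; Q=P[v0:v1,u0:u1].reshape(-1,3); return Q[(Q[:,2]>zr[0])&(Q[:,2]<zr[1])]
def circ(Q):
    A=np.c_[2*Q[:,:2],np.ones(len(Q))]; x=np.linalg.lstsq(A,(Q[:,:2]**2).sum(1),rcond=None)[0]; return x[:2],np.sqrt(x[2]+x[:2]@x[:2])
for i,(bk,tr,st) in enumerate([((255,135,330,245),(130,210,285,350),(305,118,405,182)),((265,172,340,245),(268,240,385,330),(240,150,308,192))]):
    print('--',i)
    Q=sel(bk,(.081,.0895),i); print('rim',circ(Q),len(Q))
    H=sel(bk,(.10,.16),i); print('handle n',len(H),H.mean(0),'top',H[H[:,2]>.14].mean(0),'low',H[H[:,2]<.11].mean(0),H[:,2].max())
    T=sel(tr,(.045,.055),i); r=cv2.minAreaRect(T[:,:2].astype(np.float32)); print('tray',r)
    S=sel(st,(.037,.044),i); print('plate',cv2.minEnclosingCircle(S[:,:2].astype(np.float32)),S[:,2].mean(),len(S))
    S=sel(st,(.028,.0345),i); print('box',cv2.minAreaRect(S[:,:2].astype(np.float32)))
    # obstacles map
G=np.vstack([C[k][1].reshape(-1,3) for k in(0,1)]);G=G[np.isfinite(G).all(1)]
ix=np.floor(G[:,0]/.03).astype(int);iy=np.floor(G[:,1]/.03).astype(int)
M=np.zeros((22,30))
for a,b,z in zip(ix,iy,G[:,2]):
    a-=7;b+=17
    if 0<=a<22 and 0<=b<30 and z<.4: M[a,b]=max(M[a,b],z)
print('cols y from -0.51 step .03, rows x from .21; height cm')
for a in range(22): print('%.2f '%(.21+.03*a)+' '.join('%2d'%round(h*100) for h in M[a]))
E
python3 m.py
```

```text
-- 0
rim (array([ 0.53028571, -0.02865032]), np.float64(0.057375366975144663)) 383
handle n 244 [0.45877282 0.03914966 0.12530142] top [0.44438556 0.05268952 0.14518377] low [0.4732052  0.02534443 0.10502651] 0.15187554632978573
tray ((0.5561015605926514, -0.2162601351737976), (0.3001716434955597, 0.33840546011924744), 80.63392639160156)
plate ((0.47535261511802673, 0.27784794569015503), 0.09395766258239746) 0.040763705106502915 1208
box ((0.48096489906311035, 0.2833590507507324), (0.15180253982543945, 0.2028481364250183), 81.94818115234375)
-- 1
rim (array([ 0.52898707, -0.02916216]), np.float64(0.057602500155369225)) 209
handle n 147 [0.45674675 0.03796073 0.12509393] top [0.44264035 0.05174526 0.14512855] low [0.47071083 0.02414172 0.10491553] 0.1498297084954103
tray ((0.5036603808403015, -0.2611047029495239), (0.20000173151493073, 0.24395866692066193), 80.44330596923828)
plate ((0.5033223032951355, 0.27874815464019775), 0.07075661420822144) 0.039762666502541816 624
box ((0.47910836338996887, 0.28137218952178955), (0.1541321575641632, 0.2044760137796402), 83.33082580566406)
cols y
[... 1438 characters left out ...]
 0  1  0  1  0  0  0  0  0  6  6  0
0.66  0  6 10  9  9 10 10  9  0  0  0  0  0  0  0  0  0  0  0  0  0  1  0  0  0  0  6  6  6  5
0.69  0  0  9 10 10 10 10 10  6  0  1  5  0  0  1  2  2  2  0  0 10 11  0  0  0  0  6  6  6  6
0.72  0  0  0  0  9 10  9 10  5  0  9  9  9  0  2  2  2  2  0  0 15 15  0  0  0  0  5  7  6  6
0.75  0  0  0  0  0  0  9  6  0  0  9  9  9  0  2  2  2  2  0  0 15 15  1  0  0  0  0  6  6  6
0.78  0  0 10 10 10 10  5  5  5  0  0  9  2  2  2  2  2  2  1  1  0  0  0  0  1  5  9  9  1  0
0.81  0  0 10 10 10 10  5  5  5  5  0  2  2  2  2  1  1  1  2  1  0  0  0  0  3 11 14 13  0  0
0.84  0  0 10 10 10 10  5  5  5  5  0  2 21 17 21 20 21 21 21  1  0  0  1  0  8 13 14 14  0  0
```

Positions hold up: rim centre (0.530,-0.029), radius about right, handle along 136.7°, grip point (0.461,0.036,0.116). The tray centre is (0.504,-0.261), with its short side at 80.4°, and the plate centre is (0.500,0.280).

The moves allow only yaw, so the beaker has to swing in the pinch. I'll carry it firmly, then loosen the grip and roll its wall over the tray's edge. First, go above the handle.

>>> drive_tool([
  {"xyz": [1.31, -3.05, 0], "spin": -0.023, "hand": 1},
  {"xyz": [1.31, -3.05, 0], "spin": -0.023, "hand": 1},
  {"xyz": [1.31, -3.05, 0], "spin": -0.023, "hand": 1},
  {"xyz": [1.31, -3.05, 0], "spin": -0.023, "hand": 1},
  {"xyz": [1.31, -3.05, 0], "spin": -0.023, "hand": 1},
])

```text
clock: 0.52
eef_pos: [0.2645, 0.4908, 0.231]
orientation: [-0.647, -3.074, 0.001]
contact_force: [0.7, -0.3, -0.1]
grip_width: 0.996
```

>>> drive_tool([
  {"xyz": [1.31, -3.05, 0], "spin": -0.023, "hand": 1},
  {"xyz": [1.31, -3.05, 0], "spin": -0.023, "hand": 1},
  {"xyz": [1.31, -3.05, 0], "spin": -0.023, "hand": 1},
  {"xyz": [1.31, -3.05, 0], "spin": -0.023, "hand": 1},
  {"xyz": [1.31, -3.05, 0], "spin": -0.023, "hand": 1},
])

```text
clock: 0.93
eef_pos: [0.33, 0.3384, 0.2312]
orientation: [-0.823, -3.032, 0.0]
contact_force: [0.7, 0.1, 0.3]
grip_width: 1.0
```

>>> drive_tool([
  {"xyz": [1.31, -3.05, 0], "spin": -0.023, "hand": 1},
  {"xyz": [1.31, -3.05, 0], "spin": -0.023, "hand": 1},
  {"xyz": [1.31, -3.05, 0], "spin": -0.023, "hand": 1},
  {"xyz": [1.31, -3.05, 0], "spin": -0.023, "hand": 1},
  {"xyz": [1.31, -3.05, 0], "spin": -0.023, "hand": 1},
])

```text
clock: 1.35
eef_pos: [0.3954, 0.1859, 0.2313]
orientation: [-0.995, -2.98, -0.0]
contact_force: [0.7, 1.3, 0.0]
grip_width: 1.002
```

>>> drive_tool([
  {"xyz": [1.31, -3.05, 0], "spin": -0.023, "hand": 1},
  {"xyz": [1.31, -3.05, 0], "spin": -0.023, "hand": 1},
  {"xyz": [1.31, -3.05, 0], "spin": -0.023, "hand": 1},
  {"xyz": [1.31, -3.05, 0], "spin": -0.023, "hand": 1},
  {"xyz": [0, 0, 0], "spin": -0.023, "hand": 1},
])

```text
clock: 1.77
eef_pos: [0.4491, 0.0602, 0.2315]
orientation: [1.174, 2.913, -0.001]
contact_force: [-1.1, -0.7, 0.2]
grip_width: 0.999
```

>>> drive_tool([
  {"xyz": [1.2, -2.45, 0], "spin": 0.01, "hand": 1},
  {"xyz": [0, 0, -3], "spin": 0, "hand": 1},
  {"xyz": [0, 0, -3], "spin": 0, "hand": 1},
  {"xyz": [0, 0, -3], "spin": 0, "hand": 1},
  {"xyz": [0, 0, 0], "spin": 0, "hand": 1},
])

```text
clock: 2.18
eef_pos: [0.4568, 0.0404, 0.1372]
orientation: [-1.147, -2.919, 0.008]
contact_force: [-3.6, -0.6, -1.2]
grip_width: 1.0
```

```bash
python3 - <<'E'
from h import *
c=cam('wrist'); P=pts(*c[1:]); save('w1',c[0])
s=ctrl.state(); print(s['eef_pos'])
H=P.reshape(-1,3); H=H[np.isfinite(H).all(1)]
d=np.array([np.cos(np.radians(136.7)),np.sin(np.radians(136.7))]); r=(H[:,:2]-[.461,.0355])
a=r@d; b=r@np.array([d[1],-d[0]])
for lo,hi in((.09,.1),(.1,.11),(.11,.12),(.12,.13),(.13,.14),(.14,.15)):
    m=(H[:,2]>lo)&(H[:,2]<hi)&(abs(b)<.03)&(abs(a)<.05); print(lo,m.sum(),a[m].mean() if m.any() else 0,b[m].min() if m.any() else 0,b[m].max() if m.any() else 0)
E
```

```text
[0.45793402 0.04040903 0.13966372]
0.09 157 -0.0256385883500989 -0.007217905632682796 0.010459938224643386
0.1 202 -0.015644116255452614 -0.0073887885859514 0.010460900452444456
0.11 237 -0.005498618970691441 -0.007312691226149889 0.010558114548991056
0.12 296 0.004522769469222338 -0.007266769474597142 0.010691747772169231
0.13 373 0.014613982987091826 -0.007216445447365181 0.010672563964055174
0.14 1014 0.028368813876584822 -0.007144550896345388 0.01071223580093337
```

View pics/w1.png

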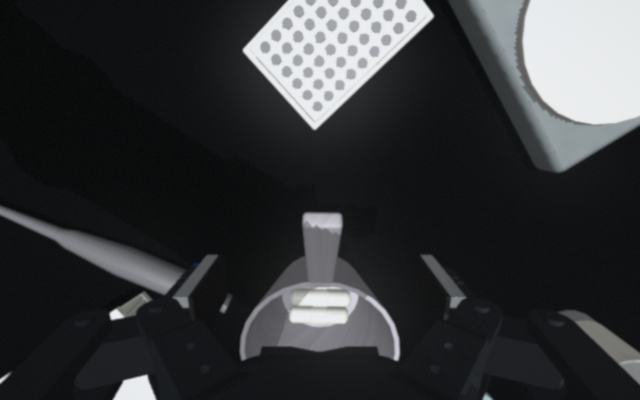

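The wrist view shows the handle at (322,250), centred between the fingers to within 2 mm, and the bars in the beaker at (320,305). Now descend and grip firmly.

>>> drive_tool([
  {"xyz": [0.35, -0.3, -1.5], "spin": 0, "hand": 1},
  {"xyz": [0, 0, -1.5], "spin": 0, "hand": 1},
  {"xyz": [0, 0, -1.3], "spin": 0, "hand": 1},
  {"xyz": [0, 0, 0], "spin": 0, "hand": 0.3},
  {"xyz": [0, 0, 0], "spin": 0, "hand": -0.4},
], force=120)

```text
clock: 2.65
eef_pos: [0.4636, 0.0382, 0.0996]
orientation: [1.149, 2.924, 0.001]
contact_force: [0.9, -0.5, 0.1]
grip_width: 0.749
```

>>> drive_tool([
  {"xyz": [0, 0, 0], "spin": 0, "hand": -1},
  {"xyz": [0, 0, 0], "spin": 0, "hand": -1},
  {"xyz": [0, 0, 0], "spin": 0, "hand": -1},
  {"xyz": [0, 0, 0], "spin": 0, "hand": -1},
  {"xyz": [0, 0, 0], "spin": 0, "hand": -1},
], force=120)

```text
clock: 3.07
eef_pos: [0.463, 0.0383, 0.099]
orientation: [-1.149, -2.923, -0.001]
contact_force: [-5.7, 1.1, 16.2]
grip_width: 0.184
```

>>> drive_tool([
  {"xyz": [0, 0, 0.4], "spin": 0, "hand": -1},
  {"xyz": [0, 0, 0.6], "spin": 0, "hand": -1},
  {"xyz": [0, 0, 1], "spin": 0, "hand": -1},
  {"xyz": [0, 0, 1], "spin": 0, "hand": -1},
  {"xyz": [0, 0, 1], "spin": 0, "hand": -1},
])

```text
clock: 3.48
eef_pos: [0.4632, 0.038, 0.1395]
orientation: [1.149, 2.924, 0.0]
contact_force: [0.0, 0.0, -3.5]
grip_width: 0.18
```

>>> drive_tool([
  {"xyz": [0, 0, 1], "spin": 0, "hand": -1},
  {"xyz": [0, 0, 1], "spin": 0, "hand": -1},
  {"xyz": [0, 0, 1], "spin": 0, "hand": -1},
  {"xyz": [0, 0, 0], "spin": 0, "hand": -1},
  {"xyz": [0, 0, 0], "spin": 0, "hand": -1},
])

```text
clock: 3.9
eef_pos: [0.4634, 0.0383, 0.1688]
orientation: [1.148, 2.923, 0.002]
contact_force: [0.0, -0.3, -4.3]
grip_width: 0.187
```

```bash
python3 - <<'E'
from h import *
c=cam('side'); save('s2',c[0][100:350,150:450].repeat(2,0).repeat(2,1)); s=ctrl.state(); print(s['eef_pos'],s['contact_force'],s['ft_torque'])
E
```

```text
[0.4630502  0.03822421 0.16831667] [ 0.25469815 -0.46614604 -4.21092421] [ 0.28119491  0.22808697 -0.03777823]
```

View pics/s2.png

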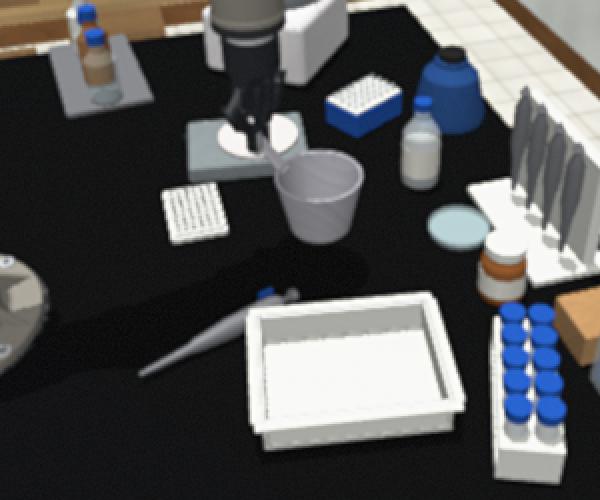

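Held upright and firm: weight about 4.2 N, moment about 0.36 Nm, which I can use to read the tilt. Next, carry it so the mouth is over the tray, handle pointing +y.

>>> drive_tool([
  {"xyz": [0.3, -0.8, 1.3], "spin": -0.04, "hand": -1},
  {"xyz": [0.4, -1.5, 1.3], "spin": -0.08, "hand": -1},
  {"xyz": [0.5, -1.8, 1.3], "spin": -0.08, "hand": -1},
  {"xyz": [0.5, -1.8, 1.3], "spin": -0.08, "hand": -1},
  {"xyz": [0.5, -1.8, 1.2], "spin": -0.08, "hand": -1},
])

```text
clock: 4.37
eef_pos: [0.4849, -0.0398, 0.2324]
orientation: [-1.659, -2.667, 0.001]
contact_force: [0.9, 0.6, -3.4]
grip_width: 0.181
```

>>> drive_tool([
  {"xyz": [0.5, -1.8, 0], "spin": -0.08, "hand": -1},
  {"xyz": [0.5, -1.8, 0], "spin": -0.08, "hand": -1},
  {"xyz": [0.5, -1.8, 0], "spin": -0.08, "hand": -1},
  {"xyz": [0.5, -1.8, 0], "spin": -0.08, "hand": -1},
  {"xyz": [0.5, -1.8, 0], "spin": -0.08, "hand": -1},
])

```text
clock: 4.78
eef_pos: [0.51, -0.1297, 0.2316]
orientation: [-2.155, -2.285, 0.001]
contact_force: [0.7, 0.7, -4.6]
grip_width: 0.185
```

>>> drive_tool([
  {"xyz": [0.5, -1.6, 0], "spin": -0.08, "hand": -1},
  {"xyz": [0.4, -1.2, 0], "spin": -0.08, "hand": -1},
  {"xyz": [0.1, -0.8, 0], "spin": -0.07, "hand": -1},
  {"xyz": [0, 0, 0], "spin": 0, "hand": -1},
  {"xyz": [0, 0, 0], "spin": 0, "hand": -1},
])

```text
clock: 5.2
eef_pos: [0.5197, -0.165, 0.2316]
orientation: [-2.398, -2.028, 0.002]
contact_force: [-0.4, 0.1, -3.3]
grip_width: 0.185
```

```bash
python3 - <<'E'
from h import *
s=ctrl.state(); print(s['eef_pos'],s['orientation'],s['contact_force'],s['ft_torque'],s['q'])
E
```

```text
[ 0.51972548 -0.16495858  0.23157765] [-2.39812478e+00 -2.02845196e+00  2.07761102e-03] [-0.40307539  0.10024803 -3.27268602] [ 0.37694568 -0.09938717 -0.03103739] [-0.512585    0.28333724  0.85028709  1.93234042 -0.24599872  1.03424635
  0.27875754]
```

>>> drive_tool([
  {"xyz": [0, 0, 0], "spin": 0, "hand": -1},
  {"xyz": [0, 0, 0], "spin": 0, "hand": -1},
  {"xyz": [0, 0, 0], "spin": 0, "hand": -1},
  {"xyz": [0, 0, 0], "spin": 0, "hand": -1},
  {"xyz": [0, 0, 0], "spin": 0, "hand": -1},
], force=40)

```text
clock: 5.62
eef_pos: [0.5201, -0.1646, 0.2324]
orientation: [-2.399, -2.028, -0.0]
contact_force: [0.1, 0.2, -4.3]
grip_width: 0.182
```

>>> drive_tool([
  {"xyz": [0, 0, 0], "spin": 0, "hand": -1},
  {"xyz": [0, 0, 0], "spin": 0, "hand": -1},
  {"xyz": [0, 0, 0], "spin": 0, "hand": -1},
  {"xyz": [0, 0, 0], "spin": 0, "hand": -1},
  {"xyz": [0, 0, 0], "spin": 0, "hand": -1},
], force=20)

```text
clock: 6.03
eef_pos: [0.5201, -0.165, 0.2323]
orientation: [-2.4, -2.027, 0.0]
contact_force: [0.8, 1.3, -3.7]
grip_width: 0.18
```

```bash
python3 - <<'E'
from h import *
s=ctrl.state(); print(s['eef_pos'],s['contact_force'],s['ft_torque'],s['grip_width'])
c=cam('side'); save('s3',c[0][100:350,150:450].repeat(2,0).repeat(2,1))
E
```

```text
[ 0.52010085 -0.16496083  0.23230178] [ 0.80628326  1.25688942 -3.70147288] [ 0.33911498 -0.07105168 -0.03270911] 0.18012320245322513
```

View pics/s3.png

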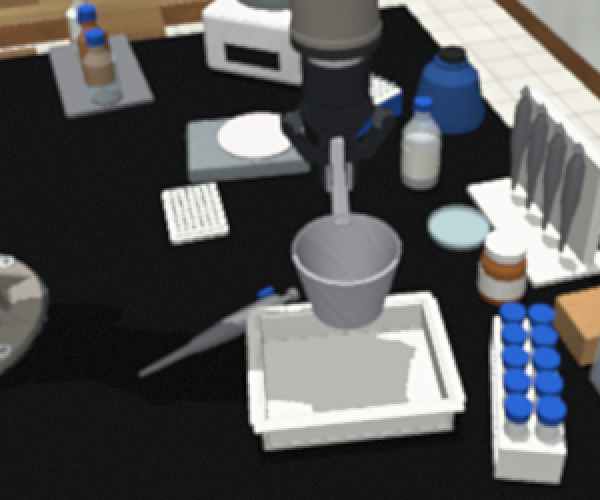

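At 20 N the beaker is still upright above the tray's near edge (foot at (347,310)); friction just holds it. I'll shake it gently up and down so the weight works it round.

>>> drive_tool([
  {"xyz": [0, 0, 3.5], "spin": 0, "hand": -1},
  {"xyz": [0, 0, -3.5], "spin": 0, "hand": -1},
  {"xyz": [0, 0, 3.5], "spin": 0, "hand": -1},
  {"xyz": [0, 0, -3.5], "spin": 0, "hand": -1},
  {"xyz": [0, 0, 0], "spin": 0, "hand": -1},
], force=20)

```text
clock: 6.5
eef_pos: [0.5191, -0.1641, 0.2296]
orientation: [-2.398, -2.027, 0.003]
contact_force: [-1.7, 1.1, -8.6]
grip_width: 0.183
```

```bash
cat > tilt.py <<'E'
from h import *
def report(save_as=None,thr=.02):
    s=ctrl.state(); n=np.array([.167,.986]); p=s['eef_pos']; f=s['ft_torque']
    # handle-side moment about beaker x; lever of COM
    print('t',s['clock'],'eef',p.round(4),'F',s['contact_force'].round(1),'Mx',round(float(f[0]*.986-f[1]*.167),3),'w',round(s['grip_width'],3))
    for nm in('scene','side'):
        c=cam(nm); P=pts(*c[1:])
        if save_as and nm=='side': save(save_as,c[0][100:350,150:450].repeat(2,0).repeat(2,1))
        Q=P.reshape(-1,3); C=c[0].reshape(-1,3).astype(int)
        m=np.isfinite(Q).all(1)&(C.max(1)<225)&(C.max(1)>60)&(np.ptp(C,1)<40); Q=Q[m]
        r=Q[:,:2]-p[:2]; a=r@n; b=r@np.array([n[1],-n[0]]); h=Q[:,2]-p[2]-.018
        k=(abs(b)<.007)&(a>-.2)&(a<.17)&(h<.06)&(Q[:,2]>thr+.035); a,h=a[k],h[k]
        print(nm,'midplane pts (u,h mm):',sorted(set(zip((a*1000/6).round().astype(int)*6,(h*1000/6).round().astype(int)*6))))
E
python3 -c "
from tilt import *; report('s4')"
```

```text
t 6.5 eef [ 0.5191 -0.1641  0.2296] F [-1.7  1.1 -8.6] Mx 0.749 w 0.183
scene midplane pts (u,h mm): [(np.int64(-150), np.int64(-60)), (np.int64(-150), np.int64(-42)), (np.int64(-150), np.int64(-36)), (np.int64(-150), np.int64(-30)), (np.int64(-144), np.int64(-78)), (np.int64(-144), np.int64(-72)), (np.int64(-144), np.int64(-60)), (np.int64(-138), np.int64(-108)), (np.int64(-138), np.int64(-96)), (np.int64(-138), np.int64(-90)), (np.int64(-132), np.int64(-114)), (np.int64(-48), np.int64(-90)), (np.int64(-48), np.int64(-84)), (np.int64(-48), np.int64(-78)), (np.int64(-48), np.int64(-72)), (np.int64(-48), np.int64(-66)), (np.int64(-42), np.int64(-72)), (np.int64(-42), np.int64(-66)), (np.int64(-42), np.int64(-60)), (np.int64(-42), np.int64(-54)), (np.int64(-42), np.int64(-48)), (np.int64(-42), np.int64(-42)), (np.int64(-42), np.int64(-36)), (np.int64(-36), np.int64(-36)), (np.int64(-36), np.int64(-30)), (np.int64(-30), np.int64(-36)), (np.int64(-30), np.int64(-30)), (np.int64(-30), np.int64(-24)), (np.int64(-24), np.int64(-24)), (np.int64(-24), np.int64(-18)), (np.int64(-18), np.int64(
[... 2574 characters left out ...]
2), np.int64(-12)), (np.int64(-12), np.int64(-6)), (np.int64(-12), np.int64(0)), (np.int64(-12), np.int64(60)), (np.int64(-6), np.int64(-6)), (np.int64(-6), np.int64(0)), (np.int64(-6), np.int64(6)), (np.int64(-6), np.int64(54)), (np.int64(-6), np.int64(60)), (np.int64(0), np.int64(0)), (np.int64(0), np.int64(6)), (np.int64(0), np.int64(12)), (np.int64(6), np.int64(6)), (np.int64(6), np.int64(12)), (np.int64(6), np.int64(18)), (np.int64(12), np.int64(12)), (np.int64(12), np.int64(18)), (np.int64(12), np.int64(24)), (np.int64(18), np.int64(18)), (np.int64(18), np.int64(24)), (np.int64(18), np.int64(30)), (np.int64(24), np.int64(24)), (np.int64(24), np.int64(30)), (np.int64(24), np.int64(36))]
```

Even shaken it stays upright: the midplane profile has the lip at (-154,-30) mm and the foot at (-134,-118) mm from the pinch, as when level. So I'll turn it against the tray: from outside, put its wall near the foot against the flange edge, then take the hand round a circle about that edge.

>>> drive_tool([
  {"xyz": [0.4, 2.3, 0], "spin": 0, "hand": -1},
  {"xyz": [0.6, 3.7, 0], "spin": 0, "hand": -1},
  {"xyz": [0.6, 3.7, 0], "spin": 0, "hand": -1},
  {"xyz": [0.6, 3.7, 0], "spin": 0, "hand": -1},
  {"xyz": [0.5, 2.4, 0], "spin": 0, "hand": -1},
], force=20)

```text
clock: 7.02
eef_pos: [0.5478, -0.0033, 0.2334]
orientation: [-2.398, -2.03, -0.002]
contact_force: [0.8, 0.4, -3.1]
grip_width: 0.18
```

>>> drive_tool([
  {"xyz": [0, 0, -2], "spin": 0, "hand": -1},
  {"xyz": [0, 0, -2.5], "spin": 0, "hand": -1},
  {"xyz": [0, 0, -2.5], "spin": 0, "hand": -1},
  {"xyz": [0, 0, -2], "spin": 0, "hand": -1},
  {"xyz": [0, 0, -0.9], "spin": 0, "hand": -1},
])

```text
clock: 7.43
eef_pos: [0.5467, -0.0068, 0.1319]
orientation: [-2.399, -2.027, 0.002]
contact_force: [-1.0, 0.4, -3.6]
grip_width: 0.184
```

```bash
cat > path.py <<'E'
import numpy as np
n=np.array([.167,.986]);E=np.array([.5207,-.1604])
R=.172
for th in range(0,111,10):
    ps=np.radians(36.1+th); u=R*np.cos(ps); print(th,(E+u*n).round(4),round(.05+R*np.sin(ps)-.018,4))
E
python3 path.py; python3 - <<'E'
from h import *
s=ctrl.state(); print(s['clock'],s['eef_pos'],s['contact_force'],s['ft_torque'])
c=cam('scene'); P=pts(*c[1:]); save('sc5',c[0]); 
u=(P[...,:2]-[.5207,-.1604])@np.array([.167,.986]); v=(P[...,:2]-[.5207,-.1604])@np.array([.986,-.167])
for lo,hi in((-.06,-.02),(-.02,.02),(.02,.06)):
    m=(abs(u)<.05)&(v>lo)&(v<hi)&(P[...,2]>.045)&(P[...,2]<.054)&(c[0].min(2)>150); print('flange edge u max',np.percentile(u[m],97) if m.any() else None,P[m][:,2].mean())
E
```

```text
0 [ 0.5439 -0.0234] 0.1333
10 [ 0.5406 -0.0428] 0.1559
20 [ 0.5367 -0.0658] 0.1748
30 [ 0.5323 -0.0917] 0.1893
40 [ 0.5276 -0.1197] 0.199
50 [ 0.5227 -0.1489] 0.2036
60 [ 0.5176 -0.1784] 0.203
70 [ 0.5127 -0.2074] 0.1973
80 [ 0.5081 -0.235 ] 0.1865
90 [ 0.5038 -0.2603] 0.171
100 [ 0.5    -0.2826] 0.1513
110 [ 0.4969 -0.3012] 0.1279
7.4333 [ 0.54665345 -0.00681005  0.13194802] [-1.01133556  0.39395043 -3.60041447] [ 0.25239712 -0.00043345 -0.04006015]
flange edge u max -0.005529136239102756 0.050286729439414805
flange edge u max -0.005906150179419863 0.0503441006910621
flange edge u max -0.006330036721152062 0.0501465658825048
```

View pics/sc5.png

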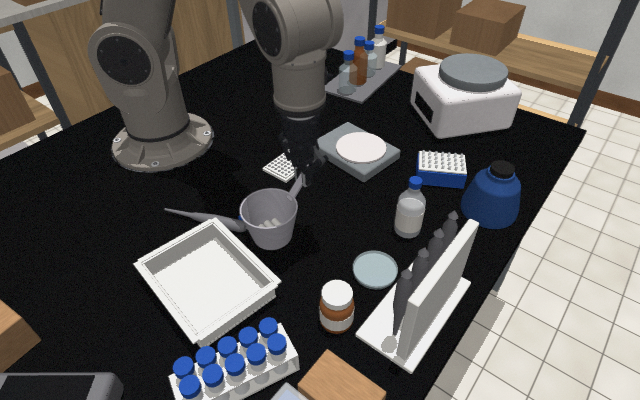

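The flange edge is at u≈-4 mm, so I shift the circle by that. Approach and start rolling.

>>> drive_tool([
  {"xyz": [-0.15, -1, 0.1], "spin": 0, "hand": -1},
  {"xyz": [-0.1, -0.6, 0], "spin": 0, "hand": -1},
  {"xyz": [-0.1, -0.45, 0], "spin": 0, "hand": -1},
  {"xyz": [-0.16, -0.97, 1.13], "spin": 0, "hand": -1},
  {"xyz": [-0.17, -0.97, 1.13], "spin": 0, "hand": -1},
], force=20)

```text
clock: 7.9
eef_pos: [0.5402, -0.048, 0.1583]
orientation: [2.4, 2.027, 0.0]
contact_force: [-0.1, -0.8, -3.7]
grip_width: 0.185
```

>>> drive_tool([
  {"xyz": [-0.2, -1.15, 0.98], "spin": 0, "hand": -1},
  {"xyz": [-0.2, -1.15, 0.91], "spin": 0, "hand": -1},
  {"xyz": [-0.22, -1.3, 0.76], "spin": 0, "hand": -1},
  {"xyz": [-0.22, -1.29, 0.69], "spin": 0, "hand": -1},
  {"xyz": [0, 0, 0], "spin": 0, "hand": -1},
])

```text
clock: 8.32
eef_pos: [0.5317, -0.0994, 0.1922]
orientation: [2.402, 2.022, 0.002]
contact_force: [-0.6, -0.5, -4.2]
grip_width: 0.184
```

```bash
sed -i "s/print(nm,'mid.*/k=h<-.01; a,h=a[k],h[k]; [print(nm,q,(int(a[i]*1e3),int(h[i]*1e3))) for q,i in (('u-',a.argmin()),('u+',a.argmax()),('h-',h.argmin()))] if len(a) else 0/" tilt.py; python3 -c "
from tilt import *; report('s6')"
```

```text
t 8.3167 eef [ 0.5317 -0.0994  0.1922] F [-0.6 -0.5 -4.2] Mx 0.332 w 0.184
scene u- (-152, -33)
scene u+ (-12, -11)
scene h- (-134, -116)
side u- (-153, -32)
side u+ (-7, -13)
side h- (-131, -120)
```

View pics/s6.png

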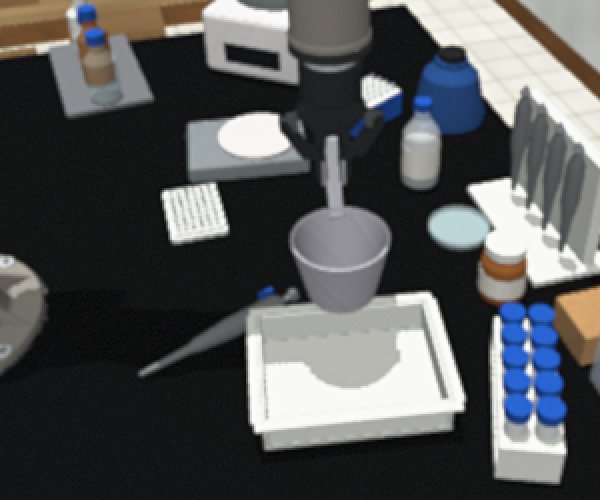

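It slid over the edge: the first contact missed by a few mm and the upward path lifted it clear, so it's still upright and still full. I'll back off, go lower, and push horizontally until I feel contact before starting the circle.

>>> drive_tool([
  {"xyz": [0.4, 2.1, 0], "spin": 0, "hand": -1},
  {"xyz": [0.5, 3, 0], "spin": 0, "hand": -1},
  {"xyz": [0.5, 3, 0], "spin": 0, "hand": -1},
  {"xyz": [0.3, 2.1, 0], "spin": 0, "hand": -1},
  {"xyz": [0, 0, -1], "spin": 0, "hand": -1},
], force=20)

```text
clock: 8.83
eef_pos: [0.5503, 0.0118, 0.1807]
orientation: [-2.393, -2.034, -0.003]
contact_force: [1.3, 0.1, -5.0]
grip_width: 0.185
```

>>> drive_tool([
  {"xyz": [0, 0, -2], "spin": 0, "hand": -1},
  {"xyz": [0, 0, -2], "spin": 0, "hand": -1},
  {"xyz": [0, 0, -1.6], "spin": 0, "hand": -1},
  {"xyz": [0, 0, -0.8], "spin": 0, "hand": -1},
  {"xyz": [0, 0, 0], "spin": 0, "hand": -1},
])

```text
clock: 9.25
eef_pos: [0.5478, 0.0063, 0.1146]
orientation: [-2.399, -2.027, 0.005]
contact_force: [-1.5, 0.4, -4.1]
grip_width: 0.186
```

>>> drive_tool([
  {"xyz": [-0.2, -1, 0], "spin": 0, "hand": -1},
  {"xyz": [-0.17, -1, 0], "spin": 0, "hand": -1},
  {"xyz": [-0.1, -0.6, 0], "spin": 0, "hand": -1},
  {"xyz": [-0.1, -0.5, 0], "spin": 0, "hand": -1},
  {"xyz": [-0.05, -0.4, 0], "spin": 0, "hand": -1},
])

```text
clock: 9.67
eef_pos: [0.5427, -0.0298, 0.1169]
orientation: [2.401, 2.026, 0.001]
contact_force: [-0.1, 0.3, -3.3]
grip_width: 0.18
```

```bash
python3 -c "
from tilt import *; report('s7')"
```

```text
t 9.6667 eef [ 0.5427 -0.0298  0.1169] F [-0.1  0.3 -3.3] Mx 0.266 w 0.18
scene u- (-153, -32)
scene u+ (-9, -17)
scene h- (-46, -79)
side u- (-155, -33)
side u+ (-10, -12)
side h- (-142, -79)
```

>>> drive_tool([
  {"xyz": [-0.05, -0.3, 0], "spin": 0, "hand": -1},
  {"xyz": [-0.05, -0.3, 0], "spin": 0, "hand": -1},
  {"xyz": [-0.05, -0.3, 0], "spin": 0, "hand": -1},
  {"xyz": [0, 0, 0], "spin": 0, "hand": -1},
  {"xyz": [0, 0, 0], "spin": 0, "hand": -1},
])

```text
clock: 10.18
eef_pos: [0.5412, -0.0378, 0.1163]
orientation: [-2.4, -2.027, -0.0]
contact_force: [-0.3, 0.1, -2.8]
grip_width: 0.18
```

>>> drive_tool([
  {"xyz": [-0.05, -0.3, 0], "spin": 0, "hand": -1},
  {"xyz": [-0.05, -0.3, 0], "spin": 0, "hand": -1},
  {"xyz": [0, 0, 0], "spin": 0, "hand": -1},
  {"xyz": [0, 0, 0], "spin": 0, "hand": -1},
  {"xyz": [0, 0, 0], "spin": 0, "hand": -1},
])

```text
clock: 10.6
eef_pos: [0.5417, -0.0395, 0.1171]
orientation: [-2.395, -2.029, -0.007]
contact_force: [2.5, 25.0, 10.5]
grip_width: 0.183
```

```bash
python3 -c "
from tilt import *; report('s7b')"
```

```text
t 10.6 eef [ 0.5417 -0.0395  0.1171] F [ 2.5 25.  10.5] Mx 5.44 w 0.183
scene u- (-152, -32)
scene u+ (-9, -10)
scene h- (-141, -79)
side u- (-154, -36)
side u+ (-9, -10)
side h- (-44, -79)
```

Contact reads 25 N and the pinch still doesn't turn, so the squeeze is tighter than it needs to be. I'll ease the fingers towards the strap's width in small steps.

>>> drive_tool([
  {"xyz": [0, 0.3, 0], "spin": 0, "hand": -0.8},
  {"xyz": [0, 0, 0], "spin": 0, "hand": -0.72},
  {"xyz": [0, 0, 0], "spin": 0, "hand": -0.68},
  {"xyz": [0, 0, 0], "spin": 0, "hand": -0.66},
  {"xyz": [0, 0, 0], "spin": 0, "hand": -0.65},
], force=20)

```text
clock: 11.12
eef_pos: [0.5409, -0.0388, 0.1166]
orientation: [-2.397, -2.029, -0.003]
contact_force: [0.8, 10.0, 2.0]
grip_width: 0.178
```

```bash
python3 -c "
from tilt import *; report('s8')"
```

```text
t 11.1167 eef [ 0.5409 -0.0388  0.1166] F [ 0.8 10.   2. ] Mx 2.627 w 0.178
scene u- (-152, -32)
scene u+ (-10, -10)
scene h- (-45, -79)
side u- (-153, -33)
side u+ (-10, -11)
side h- (-141, -79)
```

>>> drive_tool([
  {"xyz": [0, 0, 0], "spin": 0, "hand": -0.64},
  {"xyz": [0, 0, 0], "spin": 0, "hand": -0.635},
  {"xyz": [0, 0, 0], "spin": 0, "hand": -0.63},
  {"xyz": [0, 0, 0], "spin": 0, "hand": -0.625},
  {"xyz": [0, 0, 0], "spin": 0, "hand": -0.625},
])

```text
clock: 11.63
eef_pos: [0.5409, -0.0388, 0.1166]
orientation: [-2.398, -2.028, -0.003]
contact_force: [2.2, 10.2, 1.8]
grip_width: 0.186
```

```bash
python3 -c "
from tilt import *; report('s8')"
```

```text
t 11.6333 eef [ 0.5409 -0.0388  0.1166] F [ 2.2 10.2  1.8] Mx 2.611 w 0.186
scene u- (-152, -33)
scene u+ (-10, -13)
scene h- (-142, -79)
side u- (-154, -35)
side u+ (-8, -10)
side h- (-144, -79)
```

>>> drive_tool([
  {"xyz": [0, 0, 0], "spin": 0, "hand": -0.615},
  {"xyz": [0, 0, 0], "spin": 0, "hand": -0.61},
  {"xyz": [0, 0, 0], "spin": 0, "hand": -0.605},
  {"xyz": [0, 0, 0], "spin": 0, "hand": -0.6},
  {"xyz": [0, 0, 0], "spin": 0, "hand": -0.6},
])

```text
clock: 12.15
eef_pos: [0.5407, -0.039, 0.1165]
orientation: [-2.398, -2.028, -0.002]
contact_force: [0.6, 9.6, 1.7]
grip_width: 0.202
```

```bash
python3 -c "
from tilt import *; report('s8')"
```

```text
t 12.15 eef [ 0.5407 -0.039   0.1165] F [0.6 9.6 1.7] Mx 2.345 w 0.202
scene u- (-152, -33)
scene u+ (-10, -16)
scene h- (-45, -79)
side u- (-154, -35)
side u+ (-12, -13)
side h- (-143, -79)
```

>>> drive_tool([
  {"xyz": [0, 0, 0], "spin": 0, "hand": -0.595},
  {"xyz": [0, 0, 0], "spin": 0, "hand": -0.59},
  {"xyz": [0, 0, 0], "spin": 0, "hand": -0.585},
  {"xyz": [0, 0, 0], "spin": 0, "hand": -0.585},
  {"xyz": [0, 0, 0], "spin": 0, "hand": -0.585},
])

```text
clock: 12.67
eef_pos: [0.5407, -0.0392, 0.1166]
orientation: [-2.398, -2.028, -0.002]
contact_force: [0.5, 9.6, 2.3]
grip_width: 0.21
```

```bash
python3 -c "
from tilt import *; report('s8')"
```

```text
t 12.6667 eef [ 0.5407 -0.0392  0.1166] F [0.5 9.6 2.3] Mx 1.98 w 0.21
scene u- (-152, -33)
scene u+ (-10, -16)
scene h- (-141, -79)
side u- (-153, -33)
side u+ (-10, -12)
side h- (-141, -79)
```

The contact is on the tray wall itself (u≈-18 mm), with the pinch now almost loose. Start the circle from here.

>>> drive_tool([
  {"xyz": [-0.05, -0.25, 0.4], "spin": 0, "hand": -0.585},
  {"xyz": [-0.05, -0.25, 0.4], "spin": 0, "hand": -0.585},
  {"xyz": [-0.05, -0.25, 0.4], "spin": 0, "hand": -0.585},
  {"xyz": [-0.05, -0.25, 0.4], "spin": 0, "hand": -0.585},
  {"xyz": [0, 0, 0], "spin": 0, "hand": -0.585},
])

```text
clock: 13.18
eef_pos: [0.5384, -0.0517, 0.1332]
orientation: [2.401, 2.026, 0.001]
contact_force: [-1.6, 0.5, -0.7]
grip_width: 0.207
```

```bash
python3 -c "
from tilt import *; report('s9')"
```

```text
t 13.1833 eef [ 0.5384 -0.0517  0.1332] F [-1.6  0.5 -0.7] Mx 0.056 w 0.207
scene u- (-137, -72)
scene u+ (-7, -13)
scene h- (-22, -95)
side u- (-137, -75)
side u+ (-5, -13)
side h- (-23, -95)
```

View pics/s9.png

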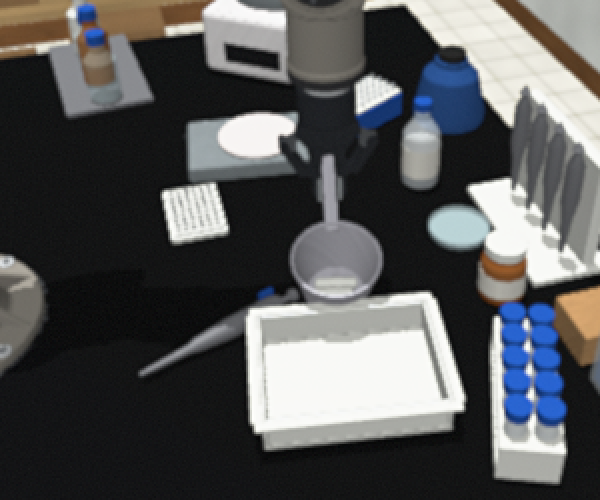

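It turned: tilt about 16°, with the three bars still in the beaker (337,287 in the crop). It swings freely now, so follow the circle up and inwards.

>>> drive_tool([
  {"xyz": [-0.14, -0.85, 0.92], "spin": 0, "hand": -0.585},
  {"xyz": [-0.14, -0.85, 0.92], "spin": 0, "hand": -0.585},
  {"xyz": [-0.14, -0.85, 0.92], "spin": 0, "hand": -0.585},
  {"xyz": [-0.14, -0.85, 0.92], "spin": 0, "hand": -0.585},
  {"xyz": [-0.14, -0.85, 0.92], "spin": 0, "hand": -0.585},
])

```text
clock: 13.7
eef_pos: [0.5311, -0.0945, 0.1796]
orientation: [2.401, 2.026, 0.001]
contact_force: [0.1, -0.8, -3.8]
grip_width: 0.208
```

```bash
python3 -c "
from tilt import *; report('s10')"
```

```text
t 13.7 eef [ 0.5311 -0.0945  0.1796] F [ 0.1 -0.8 -3.8] Mx -0.07 w 0.208
scene u- (-97, -122)
scene u+ (5, -132)
scene h- (-9, -141)
side u- (-100, -120)
side u+ (28, -125)
side h- (-25, -142)
```

>>> drive_tool([
  {"xyz": [-0.2, -1.2, 0.5], "spin": 0, "hand": -0.585},
  {"xyz": [-0.2, -1.2, 0.45], "spin": 0, "hand": -0.585},
  {"xyz": [-0.2, -1.2, 0.45], "spin": 0, "hand": -0.585},
  {"xyz": [-0.2, -1.2, 0.4], "spin": 0, "hand": -0.585},
  {"xyz": [-0.2, -1.2, 0.4], "spin": 0, "hand": -0.585},
])

```text
clock: 14.22
eef_pos: [0.5209, -0.1547, 0.2007]
orientation: [-2.4, -2.026, -0.0]
contact_force: [0.3, 0.5, -2.5]
grip_width: 0.206
```

```bash
python3 -c "
from tilt import *; report('s11')"
```

```text
t 14.2167 eef [ 0.5209 -0.1547  0.2007] F [ 0.3  0.5 -2.5] Mx 0.389 w 0.206
scene u- (-75, -137)
scene u+ (52, -115)
scene h- (-25, -163)
side u- (-77, -134)
side u+ (49, -122)
side h- (-7, -163)
```

View pics/s11.png

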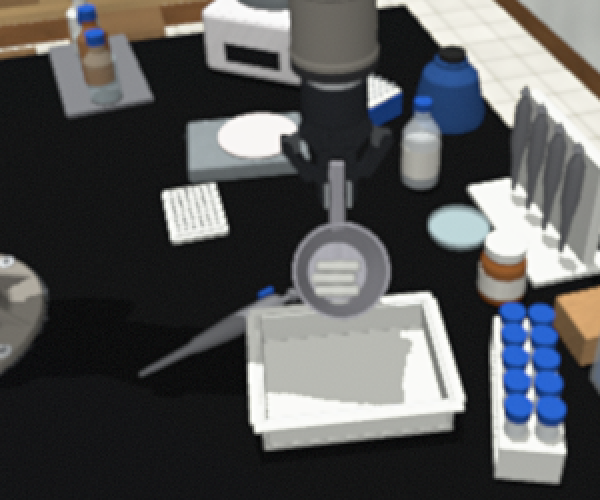

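Tilt is 50° (lip at (-76,-136) mm), bars still inside, wall just touching the tray edge. Continue round to about 70°.

>>> drive_tool([
  {"xyz": [-0.18, -1.05, 0.1], "spin": 0, "hand": -0.585},
  {"xyz": [-0.18, -1.05, 0.05], "spin": 0, "hand": -0.585},
  {"xyz": [-0.18, -1.05, 0], "spin": 0, "hand": -0.585},
  {"xyz": [-0.18, -1.05, -0.1], "spin": 0, "hand": -0.585},
  {"xyz": [-0.18, -1.05, -0.2], "spin": 0, "hand": -0.585},
])

```text
clock: 14.73
eef_pos: [0.5124, -0.2067, 0.1991]
orientation: [2.399, 2.027, 0.001]
contact_force: [0.4, 0.4, 7.6]
grip_width: 0.21
```

```bash
python3 -c "
from tilt import *; report('s12')"
```

```text
t 14.7333 eef [ 0.5124 -0.2067  0.1991] F [0.4 0.4 7.6] Mx 0.209 w 0.21
scene u- (-29, -152)
scene u+ (89, -98)
scene h- (17, -162)
side u- (-31, -151)
side u+ (80, -107)
side h- (24, -161)
```

Tilt 67°. Carry on to about 90°.

>>> drive_tool([
  {"xyz": [-0.19, -1.1, -0.25], "spin": 0, "hand": -0.585},
  {"xyz": [-0.19, -1.1, -0.3], "spin": 0, "hand": -0.585},
  {"xyz": [-0.18, -1.1, -0.4], "spin": 0, "hand": -0.585},
  {"xyz": [-0.18, -1.1, -0.5], "spin": 0, "hand": -0.585},
  {"xyz": [-0.18, -1.05, -0.55], "spin": 0, "hand": -0.585},
])

```text
clock: 15.25
eef_pos: [0.5032, -0.2611, 0.1788]
orientation: [2.4, 2.027, 0.0]
contact_force: [-0.3, -1.3, 4.7]
grip_width: 0.21
```

```bash
python3 -c "
from tilt import *; report('s13')"
```

```text
t 15.25 eef [ 0.5032 -0.2611  0.1788] F [-0.3 -1.3  4.7] Mx -0.117 w 0.21
scene u- (22, -11)
scene u+ (119, -63)
scene h- (119, -63)
side u- (11, -10)
side u+ (115, -60)
side h- (96, -141)
```

View pics/s13.png

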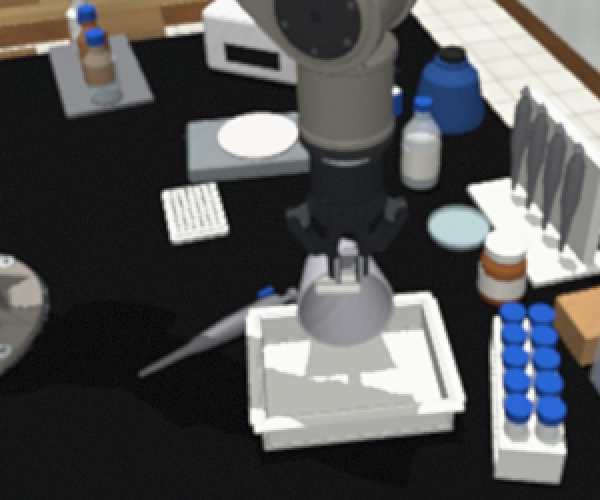

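Near 90°: the mouth faces the side camera over the tray, and the bars are still back at the floor of the beaker (340,285). Go on past 100°, then clamp.

>>> drive_tool([
  {"xyz": [-0.14, -0.85, -0.55], "spin": 0, "hand": -0.585},
  {"xyz": [-0.13, -0.8, -0.6], "spin": 0, "hand": -0.585},
  {"xyz": [-0.12, -0.7, -0.6], "spin": 0, "hand": -0.585},
  {"xyz": [-0.12, -0.7, -0.65], "spin": 0, "hand": -0.585},
  {"xyz": [-0.1, -0.6, -0.6], "spin": 0, "hand": -0.585},
])

```text
clock: 15.77
eef_pos: [0.4972, -0.2976, 0.149]
orientation: [2.399, 2.026, -0.0]
contact_force: [-1.6, -4.9, 5.6]
grip_width: 0.208
```

>>> drive_tool([
  {"xyz": [0, 0, 0], "spin": 0, "hand": -0.7},
  {"xyz": [0, 0, 0], "spin": 0, "hand": -1},
  {"xyz": [0, 0, 0], "spin": 0, "hand": -1},
  {"xyz": [0, 0, 0], "spin": 0, "hand": -1},
  {"xyz": [0, 0, 0], "spin": 0, "hand": -1},
], force=120)

```text
clock: 16.18
eef_pos: [0.4972, -0.2974, 0.1494]
orientation: [2.399, 2.026, -0.001]
contact_force: [-2.2, -6.2, 7.3]
grip_width: 0.19
```

```bash
python3 -c "
from tilt import *; report('s14')
c=cam('side');P=pts(*c[1:]);q=P[190:330,265:390]; im=c[0][190:330,265:390]
d=(q[...,:2]-[.5037,-.261]); u=d@np.array([.167,.986]); v=d@np.array([.986,-.167])
m=(abs(u)<.08)&(abs(v)<.105)&(q[...,2]>.010)&(q[...,2]<.04)&(im.min(2)>140); print(m.sum(),u[m].round(3)[:3])
n,l,st,ce=cv2.connectedComponentsWithStats(m.astype('uint8')); print([(st[i,4],np.nanmean(u[l==i]).round(3),np.nanmean(v[l==i]).round(3)) for i in range(1,n) if st[i,4]>10])
"
```

```text
t 16.1833 eef [ 0.4972 -0.2974  0.1494] F [-2.2 -6.2  7.3] Mx -1.239 w 0.19
scene u- (37, -10)
scene u+ (130, -26)
scene h- (130, -26)
side u- (43, -14)
side u+ (76, -24)
side h- (76, -24)
734 [0.079 0.079 0.079]
[(np.int32(50), np.float64(0.079), np.float64(0.089)), (np.int32(88), np.float64(0.078), np.float64(-0.083)), (np.int32(166), np.float64(0.034), np.float64(-0.001)), (np.int32(140), np.float64(-0.015), np.float64(0.015)), (np.int32(262), np.float64(-0.029), np.float64(-0.023))]
```

Tilt is about 103°, and three bar-like patches now lie in the tray. Lift clear with the firm grip and check.

>>> drive_tool([
  {"xyz": [0, 0, 1], "spin": 0, "hand": -1},
  {"xyz": [0, 0, 1.8], "spin": 0, "hand": -1},
  {"xyz": [0, 0, 1.8], "spin": 0, "hand": -1},
  {"xyz": [0, 0, 1.8], "spin": 0, "hand": -1},
  {"xyz": [0, 0, 1.6], "spin": 0, "hand": -1},
])

```text
clock: 16.75
eef_pos: [0.4969, -0.296, 0.23]
orientation: [-2.399, -2.027, 0.0]
contact_force: [0.1, -0.2, -3.4]
grip_width: 0.189
```

```bash
python3 -c "
from tilt import *; report('s15')"
```

```text
t 16.75 eef [ 0.4969 -0.296   0.23  ] F [ 0.1 -0.2 -3.4] Mx -0.343 w 0.189
scene u- (25, -11)
scene u+ (129, -27)
scene h- (61, -139)
side u- (41, -11)
side u+ (112, -114)
side h- (60, -136)
```

View pics/s15.png

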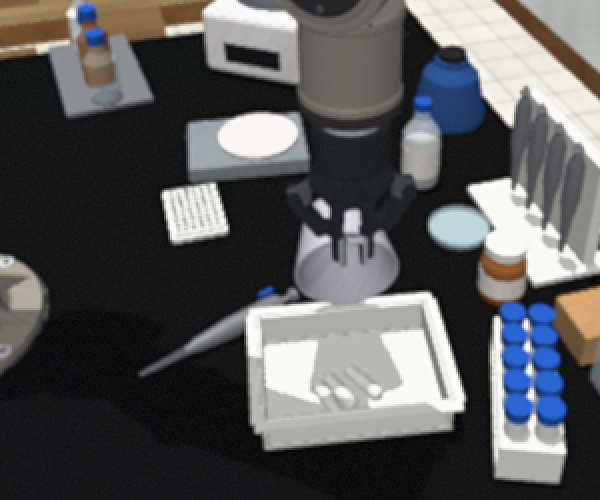

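The picture shows three bars in the tray at about (325,398), (343,394) and (367,384). The weight fell from about 4.0 to 3.4 N, so the beaker is empty. I'm moving it to the clear bench between tray and stirrer to let it swing back and stand it up.

>>> drive_tool([
  {"xyz": [0.3, 1.7, 0], "spin": 0, "hand": -1},
  {"xyz": [0.6, 3.4, 0], "spin": 0, "hand": -1},
  {"xyz": [0.6, 3.6, 0], "spin": 0, "hand": -1},
  {"xyz": [0.6, 3.6, 0], "spin": 0, "hand": -1},
  {"xyz": [0.6, 3.6, 0], "spin": 0, "hand": -1},
])

```text
clock: 17.27
eef_pos: [0.5233, -0.1355, 0.2279]
orientation: [-2.399, -2.027, 0.001]
contact_force: [0.9, -0.7, -3.1]
grip_width: 0.193
```

>>> drive_tool([
  {"xyz": [0.6, 3.6, 0], "spin": 0, "hand": -1},
  {"xyz": [0.6, 3.6, 0], "spin": 0, "hand": -1},
  {"xyz": [0.5, 2.8, 0], "spin": 0, "hand": -1},
  {"xyz": [0.2, 1.4, 0], "spin": 0, "hand": -1},
  {"xyz": [0, 0, 0], "spin": 0, "hand": -1},
])

```text
clock: 17.68
eef_pos: [0.5428, -0.019, 0.2276]
orientation: [-2.393, -2.033, 0.002]
contact_force: [-0.2, -0.4, -3.0]
grip_width: 0.189
```

>>> drive_tool([
  {"xyz": [0, 0, 0], "spin": 0, "hand": -0.65},
  {"xyz": [0, 0, 0], "spin": 0, "hand": -0.61},
  {"xyz": [0, 0, 0], "spin": 0, "hand": -0.595},
  {"xyz": [0, 0, 0], "spin": 0, "hand": -0.588},
  {"xyz": [0, 0, 0], "spin": 0, "hand": -0.585},
], force=20)

```text
clock: 18.1
eef_pos: [0.5428, -0.0244, 0.2288]
orientation: [-2.401, -2.026, -0.0]
contact_force: [1.1, 0.8, -3.1]
grip_width: 0.205
```

>>> drive_tool([
  {"xyz": [0, 0, 0], "spin": 0, "hand": -0.585},
  {"xyz": [0, 0, 0], "spin": 0, "hand": -0.585},
  {"xyz": [0, 0, 0], "spin": 0, "hand": -0.585},
  {"xyz": [0, 0, 0], "spin": 0, "hand": -0.585},
  {"xyz": [0, 0, 0], "spin": 0, "hand": -0.585},
])

```text
clock: 18.52
eef_pos: [0.5429, -0.0237, 0.2288]
orientation: [-2.4, -2.027, -0.0]
contact_force: [-0.1, -0.5, -3.5]
grip_width: 0.209
```

```bash
python3 -c "
from tilt import *; report('s16')"
```

```text
t 18.5167 eef [ 0.5429 -0.0237  0.2288] F [-0.1 -0.5 -3.5] Mx 0.15 w 0.209
scene u- (-74, -132)
scene u+ (57, -117)
scene h- (-1, -171)
side u- (-76, -132)
side u+ (55, -121)
side h- (2, -173)
```

Hanging at about 50°. Now lower until the foot's corner touches the bench, then arc outwards so it stands up.

>>> drive_tool([
  {"xyz": [0, 0, -1.3], "spin": 0, "hand": -0.585},
  {"xyz": [0, 0, -1.6], "spin": 0, "hand": -0.585},
  {"xyz": [0, 0, -1.6], "spin": 0, "hand": -0.585},
  {"xyz": [0, 0, -1.2], "spin": 0, "hand": -0.585},
  {"xyz": [0.05, 0.3, -0.8], "spin": 0, "hand": -0.585},
])

```text
clock: 19.03
eef_pos: [0.5429, -0.0211, 0.1626]
orientation: [-2.4, -2.026, 0.002]
contact_force: [-0.4, -0.9, -2.8]
grip_width: 0.208
```

>>> drive_tool([
  {"xyz": [0.2, 1, -0.3], "spin": 0, "hand": -0.585},
  {"xyz": [0.2, 1.2, -0.3], "spin": 0, "hand": -0.585},
  {"xyz": [0.2, 1.2, -0.3], "spin": 0, "hand": -0.585},
  {"xyz": [0.2, 1.2, -0.3], "spin": 0, "hand": -0.585},
  {"xyz": [0.2, 1.1, -0.3], "spin": 0, "hand": -0.585},
])

```text
clock: 19.45
eef_pos: [0.5542, 0.0384, 0.1495]
orientation: [-2.399, -2.028, -0.002]
contact_force: [-1.5, -0.4, 1.8]
grip_width: 0.212
```

```bash
python3 -c "
from tilt import *; report('s17',-.02)"
```

```text
t 19.45 eef [0.5542 0.0384 0.1495] F [-1.5 -0.4  1.8] Mx -0.2 w 0.212
scene u- (-113, -98)
scene u+ (10, -113)
scene h- (-33, -152)
side u- (-112, -103)
side u+ (15, -123)
side h- (-21, -152)
```

Tilt 30°, following the arc as predicted. Continue.

>>> drive_tool([
  {"xyz": [0.19, 1.15, -0.5], "spin": 0, "hand": -0.585},
  {"xyz": [0.19, 1.1, -0.6], "spin": 0, "hand": -0.585},
  {"xyz": [0.18, 1.05, -0.65], "spin": 0, "hand": -0.585},
  {"xyz": [0.17, 1, -0.7], "spin": 0, "hand": -0.585},
  {"xyz": [0.17, 1, -0.75], "spin": 0, "hand": -0.585},
])

```text
clock: 19.97
eef_pos: [0.5631, 0.0904, 0.1173]
orientation: [-2.4, -2.027, -0.003]
contact_force: [-0.6, 2.4, 2.6]
grip_width: 0.207
```

>>> drive_tool([
  {"xyz": [0.1, 0.65, -0.55], "spin": 0, "hand": -0.585},
  {"xyz": [0.1, 0.6, -0.55], "spin": 0, "hand": -0.585},
  {"xyz": [0.1, 0.55, -0.55], "spin": 0, "hand": -0.585},
  {"xyz": [0.08, 0.45, -0.4], "spin": 0, "hand": -0.585},
  {"xyz": [0, 0, 0], "spin": 0, "hand": -0.585},
])

```text
clock: 20.38
eef_pos: [0.566, 0.1121, 0.0954]
orientation: [-2.4, -2.028, 0.002]
contact_force: [-0.4, -0.2, -1.4]
grip_width: 0.209
```

```bash
python3 -c "
from tilt import *; report('s17',-.02)"
```

```text
t 20.3833 eef [0.566  0.1121 0.0954] F [-0.4 -0.2 -1.4] Mx 0.016 w 0.209
scene u- (-145, -26)
scene u+ (-8, -10)
scene h- (-46, -98)
side u- (-147, -27)
side u+ (-4, -10)
side h- (-132, -97)
```

It looks upright. Open to let it stand freely, and measure before regripping.

>>> drive_tool([
  {"xyz": [0, 0, 0], "spin": 0, "hand": -0.5},
  {"xyz": [0, 0, 0], "spin": 0, "hand": -0.2},
  {"xyz": [0, 0, 0], "spin": 0, "hand": 0.2},
  {"xyz": [0, 0, 0], "spin": 0, "hand": 0.2},
  {"xyz": [0, 0, 0], "spin": 0, "hand": 0.2},
])

```text
clock: 20.9
eef_pos: [0.5663, 0.1116, 0.0964]
orientation: [2.4, 2.027, 0.0]
contact_force: [0.4, -0.5, 0.6]
grip_width: 0.596
```

```bash
cat > bk.py <<'E'
from h import *
def circ(Q):
    A=np.c_[2*Q[:,:2],np.ones(len(Q))]; x=np.linalg.lstsq(A,(Q[:,:2]**2).sum(1),rcond=None)[0]; return x[:2],np.sqrt(x[2]+x[:2]@x[:2])
def beaker(c0,base=0.):
    s=ctrl.state(); print(s['clock'],s['eef_pos'].round(4),s['contact_force'].round(1),round(s['grip_width'],3))
    out=[]
    for nm in('scene','side'):
        c=cam(nm); P=pts(*c[1:]).reshape(-1,3); C=c[0].reshape(-1,3).astype(int)
        r=np.hypot(*(P[:,:2]-c0).T)
        grey=(np.ptp(C,1)<35)&(C.max(1)>70)
        m=(r<.075)&(abs(P[:,2]-base-.085)<.0045)&grey
        ce,R=circ(P[m]); 
        m=(r<.075)&(abs(P[:,2]-base-.083)<.02)&grey; Q=P[m]; rr=np.hypot(*(Q[:,:2]-ce).T); az=np.degrees(np.arctan2(*(Q[:,:2]-ce).T[::-1]))
        top=[(a,round(Q[(abs(az-a)<15)&(rr>.052)&(rr<.064),2].max()*1000,1)) for a in(-150,-100,-50,0,50,110,165) if ((abs(az-a)<15)&(rr>.052)&(rr<.064)).any()]
        print(nm,'centre',ce.round(4),'R',R.round(4),m.sum(),'rim top',top)
        h=(np.hypot(*(P[:,:2]-ce).T)<.14)&(P[:,2]>base+.10)&(P[:,2]<base+.155)&grey&(C.min(1)>75)&(np.hypot(*(P[:,:2]-ce).T)>.07)
        if h.any():
            d=P[h][:,:2]-ce; print('   handle az',np.degrees(np.arctan2(*np.median(d,0)[::-1])).round(1),'n',h.sum(),'z',P[h][:,2].max().round(4))
        out.append(ce)
    return out
E
python3 -c "
from bk import *; beaker(np.array([.55,.02]))"
```

```text
20.9 [0.5663 0.1116 0.0964] [ 0.4 -0.5  0.6] 0.596
scene centre [0.5518 0.0266] R 0.0574 947 rim top [(-150, np.float64(88.7)), (-100, np.float64(88.8)), (-50, np.float64(88.2)), (0, np.float64(89.2)), (50, np.float64(89.1)), (110, np.float64(89.0)), (165, np.float64(89.6))]
   handle az 79.1 n 187 z 0.1534
side centre [0.5513 0.0254] R 0.0574 572 rim top [(-150, np.float64(86.9)), (-100, np.float64(86.7)), (-50, np.float64(88.3)), (0, np.float64(87.2)), (50, np.float64(88.2)), (110, np.float64(87.8)), (165, np.float64(86.1))]
   handle az 80.1 n 190 z 0.1537
```

>>> drive_tool([
  {"xyz": [0.15, 0.7, 0.1], "spin": -0.01, "hand": 0.2},
  {"xyz": [0, 0, 0], "spin": 0, "hand": -0.3},
  {"xyz": [0, 0, 0], "spin": 0, "hand": -1},
  {"xyz": [0, 0, 0], "spin": 0, "hand": -1},
  {"xyz": [0, 0, 0], "spin": 0, "hand": -1},
], force=120)

```text
clock: 21.42
eef_pos: [0.5679, 0.1191, 0.0975]
orientation: [-2.41, -2.016, -0.001]
contact_force: [-1.0, 2.2, 5.7]
grip_width: 0.187
```

>>> drive_tool([
  {"xyz": [0, 0, 0], "spin": 0, "hand": -1},
  {"xyz": [0, 0, 0], "spin": 0, "hand": -1},
  {"xyz": [0, 0, 0.4], "spin": 0, "hand": -1},
  {"xyz": [0, 0, 0.8], "spin": 0, "hand": -1},
  {"xyz": [0, 0, 1.2], "spin": 0, "hand": -1},
])

```text
clock: 21.83
eef_pos: [0.567, 0.1183, 0.1213]
orientation: [-2.41, -2.014, 0.003]
contact_force: [-0.0, -0.1, -3.4]
grip_width: 0.183
```

>>> drive_tool([
  {"xyz": [0, 0, 1.5], "spin": 0, "hand": -1},
  {"xyz": [0, 0, 1.5], "spin": 0, "hand": -1},
  {"xyz": [0, 0, 1.5], "spin": 0, "hand": -1},
  {"xyz": [0, 0, 1.1], "spin": 0, "hand": -1},
  {"xyz": [0, 0, 0], "spin": 0, "hand": -1},
])

```text
clock: 22.25
eef_pos: [0.5688, 0.1188, 0.18]
orientation: [2.41, 2.014, 0.005]
contact_force: [0.4, -1.2, -1.7]
grip_width: 0.183
```

```bash
python3 - <<'E'
from bk import *
beaker(np.array([.5515,.026]),.08)
for n,b in(('scene',(305,118,405,182)),('side',(240,150,308,192))):
    z=np.load(n+'0.npz'); im=z['im'][b[1]:b[3],b[0]:b[2]]
    m=(im.min(2)>195).astype('uint8'); k=max(cv2.findContours(m,0,1)[0],key=cv2.contourArea)
    K,R,t=z['K'],z['R'],z['t']; uv=k[:,0]+np.array(b[:2]); ray=np.c_[(uv-K[[0,1],[2,2]])/K[[0,1],[0,1]],np.ones(len(uv))]@R; o=-R.T@t
    p=o+ray*((.04-o[2])/ray[:,2])[:,None]; print(n,circ(p),len(p))
E
```

```text
22.25 [0.5688 0.1188 0.18  ] [ 0.4 -1.2 -1.7] 0.183
scene centre [0.553 0.026] R 0.0571 1180 rim top [(-150, np.float64(169.1)), (-100, np.float64(169.3)), (-50, np.float64(169.8)), (0, np.float64(169.5)), (50, np.float64(170.7)), (110, np.float64(171.4)), (165, np.float64(170.5))]
   handle az 79.0 n 163 z 0.2303
side centre [0.5518 0.0258] R 0.0576 649 rim top [(-150, np.float64(166.2)), (-100, np.float64(167.9)), (-50, np.float64(166.8)), (0, np.float64(168.0)), (50, np.float64(168.3)), (110, np.float64(168.2)), (165, np.float64(167.9))]
   handle az 79.0 n 189 z 0.2312
scene (array([0.50013206, 0.28199615]), np.float64(0.06551022046213761)) 114
side (array([0.50042857, 0.2808971 ]), np.float64(0.06643148052113343)) 90
```

Lifted nearly level, about 1° off. Plate centre (0.500,0.281) from both views. Carry it over.

>>> drive_tool([
  {"xyz": [-0.3, 1.5, 0], "spin": 0, "hand": -1},
  {"xyz": [-0.6, 3, 0], "spin": 0, "hand": -1},
  {"xyz": [-0.7, 3.3, 0], "spin": 0, "hand": -1},
  {"xyz": [-0.7, 3.3, 0], "spin": 0, "hand": -1},
  {"xyz": [-0.7, 3.3, 0], "spin": 0, "hand": -1},
])

```text
clock: 22.77
eef_pos: [0.5367, 0.2638, 0.1763]
orientation: [-2.411, -2.014, 0.002]
contact_force: [1.1, 0.3, -2.8]
grip_width: 0.184
```

>>> drive_tool([
  {"xyz": [-0.7, 3.3, 0], "spin": 0, "hand": -1},
  {"xyz": [-0.7, 3.3, 0], "spin": 0, "hand": -1},
  {"xyz": [-0.5, 3, 0], "spin": 0, "hand": -1},
  {"xyz": [-0.3, 1.55, 0], "spin": 0, "hand": -1},
  {"xyz": [0, 0, -1], "spin": 0, "hand": -1},
])

```text
clock: 23.18
eef_pos: [0.5144, 0.379, 0.1671]
orientation: [-2.404, -2.021, -0.002]
contact_force: [0.5, 0.5, -3.8]
grip_width: 0.187
```

>>> drive_tool([
  {"xyz": [0, 0, -1], "spin": 0, "hand": -1},
  {"xyz": [0, 0, -0.7], "spin": 0, "hand": -1},
  {"xyz": [0, 0, -0.4], "spin": 0, "hand": -1},
  {"xyz": [0, 0, 0], "spin": 0, "hand": -1},
  {"xyz": [0, 0, 0], "spin": 0, "hand": -1},
])

```text
clock: 23.6
eef_pos: [0.5161, 0.3732, 0.1462]
orientation: [2.411, 2.013, -0.001]
contact_force: [0.8, -0.4, -2.7]
grip_width: 0.186
```

```bash
python3 -c "
from bk import *; beaker(np.array([.5003,.2813]),.05)"
```

```text
23.6 [0.5161 0.3732 0.1462] [ 0.8 -0.4 -2.7] 0.186
scene centre [0.5001 0.2811] R 0.0578 779 rim top [(-150, np.float64(135.9)), (-100, np.float64(137.0)), (-50, np.float64(136.5)), (0, np.float64(138.2)), (50, np.float64(135.6)), (110, np.float64(137.2)), (165, np.float64(137.2))]
   handle az 80.3 n 101 z 0.1974
side centre [0.4998 0.2799] R 0.0576 467 rim top [(-150, np.float64(134.7)), (-100, np.float64(135.4)), (-50, np.float64(137.4)), (0, np.float64(135.1)), (50, np.float64(136.0)), (110, np.float64(136.3)), (165, np.float64(137.1))]
   handle az 78.8 n 179 z 0.2039
```

Centred to within 1 mm, 9 mm above the plate. Lower slowly.

>>> drive_tool([
  {"xyz": [0, 0.05, -0.25], "spin": 0, "hand": -1},
  {"xyz": [0, 0, -0.2], "spin": 0, "hand": -1},
  {"xyz": [0, 0, -0.15], "spin": 0, "hand": -1},
  {"xyz": [0, 0, -0.1], "spin": 0, "hand": -1},
  {"xyz": [0, 0, 0], "spin": 0, "hand": -1},
])

```text
clock: 24.12
eef_pos: [0.5156, 0.3747, 0.139]
orientation: [-2.41, -2.015, 0.001]
contact_force: [-0.5, 0.3, -3.0]
grip_width: 0.184
```

>>> drive_tool([
  {"xyz": [0, 0, -0.08], "spin": 0, "hand": -1},
  {"xyz": [0, 0, -0.06], "spin": 0, "hand": -1},
  {"xyz": [0, 0, -0.05], "spin": 0, "hand": -1},
  {"xyz": [0, 0, 0], "spin": 0, "hand": -1},
  {"xyz": [0, 0, 0], "spin": 0, "hand": -1},
])

```text
clock: 24.53
eef_pos: [0.5158, 0.3751, 0.1377]
orientation: [-2.41, -2.015, -0.001]
contact_force: [-1.0, 2.2, 1.6]
grip_width: 0.185
```

Contact is made gently (about 5 N carried by the plate). Ease open, then retreat straight up.

>>> drive_tool([
  {"xyz": [0, 0, 0], "spin": 0, "hand": -0.65},
  {"xyz": [0, 0, 0], "spin": 0, "hand": -0.6},
  {"xyz": [0, 0, 0], "spin": 0, "hand": -0.57},
  {"xyz": [0, 0, 0], "spin": 0, "hand": -0.4},
  {"xyz": [0, 0, 0], "spin": 0, "hand": 0},
], force=20)

```text
clock: 24.95
eef_pos: [0.5157, 0.3744, 0.1373]
orientation: [2.41, 2.015, -0.001]
contact_force: [0.5, 0.6, -0.2]
grip_width: 0.424
```

>>> drive_tool([
  {"xyz": [0, 0, 0], "spin": 0, "hand": 0.5},
  {"xyz": [0, 0, 0], "spin": 0, "hand": 0.5},
  {"xyz": [0, 0, 0], "spin": 0, "hand": 0.5},
  {"xyz": [0, 0, 0.5], "spin": 0, "hand": 0.5},
  {"xyz": [0, 0, 1.5], "spin": 0, "hand": 0.5},
])

```text
clock: 25.37
eef_pos: [0.5148, 0.3742, 0.1562]
orientation: [2.41, 2.015, -0.005]
contact_force: [0.0, -0.1, -0.2]
grip_width: 0.751
```

>>> drive_tool([
  {"xyz": [0, 0, 3], "spin": 0, "hand": 0.5},
  {"xyz": [0, 0, 3], "spin": 0, "hand": 0.5},
  {"xyz": [0, 0, 3], "spin": 0, "hand": 0.5},
  {"xyz": [0, 0, 3], "spin": 0, "hand": 0.5},
  {"xyz": [0, 0, 0], "spin": 0, "hand": 0.5},
])

```text
clock: 25.78
eef_pos: [0.5178, 0.3754, 0.2835]
orientation: [-2.41, -2.014, -0.012]
contact_force: [0.9, -0.1, 0.5]
grip_width: 0.752
```

```bash
python3 -c "
from bk import *; beaker(np.array([.5003,.2813]),.04)
c=cam('scene'); d=cam('side'); save('fin',np.vstack([c[0][100:400,100:500],d[0][100:400,150:550]]))
a=np.load('side0.npz')['im'].astype(int); diff=(abs(a-d[0].astype(int)).sum(2)>120); 
n,l,s,ce=cv2.connectedComponentsWithStats(diff.astype('uint8')); print([tuple(x) for x in s[1:] if x[4]>25])"
```

```text
25.7833 [0.5178 0.3754 0.2835] [ 0.9 -0.1  0.5] 0.752
scene centre [0.4993 0.2819] R 0.0574 817 rim top [(-150, np.float64(128.9)), (-100, np.float64(128.5)), (-50, np.float64(127.7)), (0, np.float64(129.5)), (50, np.float64(128.4)), (110, np.float64(127.9)), (165, np.float64(128.7))]
   handle az 79.4 n 184 z 0.1915
side centre [0.4994 0.2812] R 0.0574 471 rim top [(-150, np.float64(127.0)), (-100, np.float64(128.1)), (-50, np.float64(127.0)), (0, np.float64(126.6)), (50, np.float64(127.1)), (110, np.float64(126.5)), (165, np.float64(128.1))]
   handle az 79.8 n 104 z 0.1916
[(np.int32(28), np.int32(0), np.int32(8), np.int32(7), np.int32(48)), (np.int32(141), np.int32(0), np.int32(30), np.int32(26), np.int32(588)), (np.int32(247), np.int32(0), np.int32(45), np.int32(88), np.int32(1572)), (np.int32(33), np.int32(18), np.int32(6), np.int32(10), np.int32(38)), (np.int32(146), np.int32(28), np.int32(33), np.int32(57), np.int32(867)), (np.int32(104), np.int32(38), np.int32(11), np.int32(22), np.int32(106)), (np.int32(59), np.int32(43), np.int32(34), np.int32(2), np.int32(41)), (np.int32(
[... 608 characters left out ...]
(87), np.int32(104), np.int32(3306)), (np.int32(96), np.int32(144), np.int32(23), np.int32(56), np.int32(402)), (np.int32(124), np.int32(149), np.int32(11), np.int32(32), np.int32(39)), (np.int32(37), np.int32(151), np.int32(9), np.int32(43), np.int32(165)), (np.int32(231), np.int32(191), np.int32(30), np.int32(24), np.int32(395)), (np.int32(157), np.int32(240), np.int32(14), np.int32(20), np.int32(110)), (np.int32(73), np.int32(280), np.int32(7), np.int32(14), np.int32(33)), (np.int32(323), np.int32(287), np.int32(18), np.int32(13), np.int32(48)), (np.int32(312), np.int32(290), np.int32(16), np.int32(15), np.int32(39)), (np.int32(77), np.int32(293), np.int32(13), np.int32(4), np.int32(31))]
```

View pics/fin.png

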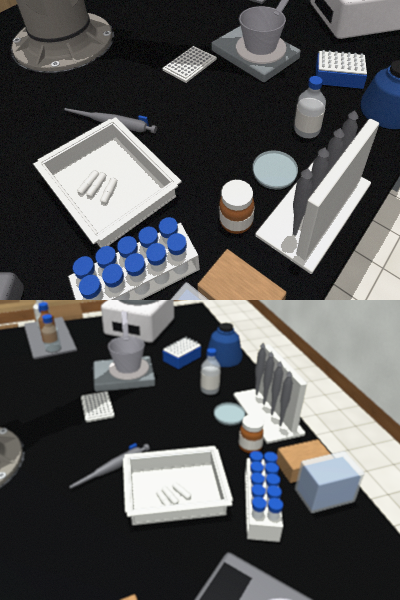

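The beaker stands upright on the plate and the three bars are in the tray. The image difference flags the well plate's area, so I'll check whether it moved or is just in shadow before handing in.

```bash
python3 - <<'E'
from h import *
for nm,b in(('scene',(255,140,322,186)),('side',(225,185,270,226))):
    z=np.load(nm+'0.npz')
    for im,d in((z['im'],z['d']),cam(nm)[:2]):
        P=pts(d,z['K'],z['R'],z['t'])[b[1]:b[3],b[0]:b[2]].reshape(-1,3); m=(P[:,2]>.009)&(P[:,2]<.02)&(P[:,0]<.445)
        r=cv2.minAreaRect(P[m][:,:2].astype(np.float32)); print(nm,m.sum(),P[m].mean(0).round(4),np.round(r[0],4),np.round(r[1],3),round(r[2],1), im[b[1]:b[3],b[0]:b[2]].max(2).mean().round(1))
E
```

```text
scene 721 [0.3732 0.1395 0.0141] [0.3704 0.1496] [0.153 0.085] 87.8 89.1
scene 951 [0.3736 0.1371 0.0142] [0.3702 0.1494] [0.151 0.085] 88.2 69.8
side 693 [0.3718 0.1397 0.0136] [0.3724 0.149 ] [0.166 0.105] 75.8 111.6
side 690 [0.3721 0.1404 0.0134] [0.3747 0.1491] [0.158 0.108] 78.4 95.5
```

The well plate is where it was, and the difference is only the arm's shadow. Handing in.

```bash
python3 -c "
from rig import ctrl; print(ctrl.finish_job(), ctrl.state()['clock'])"
```

```text
the job is handed in; nothing more can be done
the job is handed in; nothing more can be done
```

The job is done and handed in at about 26 s: all three stir bars are in the tray and the empty beaker is standing on the stirrer's plate. No verdict was reported.

**How it went:**
- **Tipping:** The moves allow only yaw, so I gripped the handle, loosened the pinch and rolled the beaker over the tray's edge to about 103°. The bars tumbled out into the tray.
- **Placing:** I stood the beaker up on clear bench, gripped it again and set it down on the plate with about 5 N. Then I let go and moved up clear of it.

**Last checks:**
- **Beaker:** The rim centre is within about 1 mm of the plate centre at (0.500, 0.281) in both views. The rim is level to about 2 mm, at the right height for standing on the plate.
- **Bars:** Both cameras show three bars in the tray. The carried weight dropped by about 0.6 N, as expected for three bars.
- **Other things:** The well plate area looked different, but measurement put that down to the arm's shadow. It is within about 2 mm of its first position. The other things look unmoved in the pictures.

**What failed or disagreed:**
- Loosening the grip and shaking did not tip the beaker.
- The first roll slid over the tray edge without turning it; contact came about 15 mm further in than I had measured.
- One push reached 25 N through the beaker against the tray, within the limits.
- I viewed 12 pictures, two over the budget of 10.

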